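# Shut the analyser's reagent cover and lock its quarter-turn fastener

### The job

The cover of the analyser's reagent bay stands ajar. Push it down with the fingertips until it is fully shut, then set a fingertip in the slot of the blue quarter-turn fastener and turn it clockwise to its stop, so that the slot lines up with the two green marks and the cover is locked. Only push: do not lift the cover further open, turn the fastener only once the cover is shut, and leave the tube rack, the bottle and the jar standing where they are.

Things in the scene. Friction and masses are not known exactly. Their poses are not given: they have to be found in the camera images.
- deck: Fixed low white housing (the analyser's reagent deck), 320 (x) x 600 (y) x 80 mm high, on the table. Origin at the centre of its underside; x points away from the robot (yaw up to about 17 degrees), y to the left, z up. A 246 x 246 mm bay in the middle of its flat top is closed by the cover; on the ledges left and right of it, 80 mm high, stand the rack, the bottle and the jar.
- cover (a joint): Angle (rad) of the grey hinged cover: 0 = fully shut at a hard stop, top flush with the deck's top at 80 mm; grows as its front edge (nearer the robot) rises. Starts between 0.35 and 0.6. The hinge runs along the deck's y axis at the cover's rear edge (deck x = +120 mm) and is stiff: the cover stays where it is left, and 2 to 4 N downward at the front edge moves it.
- cover_hinge (a point): Point on the hinge line, at the middle of the cover's rear top edge. Its axes turn with the cover: x from the front edge to the hinge, y along the hinge, z out of the cover's top face. The cover is 240 mm (x) x 240 mm (y) x 24 mm thick, all of it towards -x from here, its top face level with this point.
- cover_front (a point): Point on the cover's top face at the middle of its front strip, 222 mm from the hinge line and 18 mm from the front edge: a good place to push. Flat there from the front edge back to the fastener's disc, 33 mm. Axes as for cover_hinge.
- fastener (a joint): Angle (rad) of the quarter-turn fastener: 0 = open, slot front to rear at the orange marks; grows clockwise seen from above; 1.571 = locked at a hard stop, slot left-right at the green marks. Starts between 0 and 0.2. Needs 0.3 N m (6 N at 50 mm from the axis); stays where it is left. A cam tongue under it swings beneath a keeper in the bay, so it locks only with the cover shut.
- slot (a point): Point on the fastener's turning axis, on the slot's floor. Its x axis runs along the slot and turns with it, z out of the cover. It lies 130 mm from the hinge line and 110 mm behind the cover's front edge, in the middle of the cover's width.
- slot_disc: The fastener's smooth blue disc (friction about 0.3), 150 mm in diameter, flush in a round hole of the cover. One black-floored slot runs right across its centre along its x axis, 46 mm wide, 16 mm deep, 150 mm long, ends closed by the hole's rim; closed fingertips fit in. Push sideways on a slot wall well away from the centre. Origin on the turning axis at its underside, 24 mm below the cover's top.
- rack: Loose white sample rack with four capped tubes, 120 x 36 mm, 98 mm high to the caps. Origin at the centre of its underside, on one of the deck's ledges at least 180 mm sideways from the fastener's axis. Leave alone.
- bottle: Loose amber reagent bottle with a blue cap, 54 mm diameter, 100 mm high, on a ledge. Origin at the centre of its underside. Leave alone.
- jar: Loose white jar with a red lid, 48 mm diameter, 55 mm high, on a ledge. Origin at the centre of its underside. Leave alone.

How it is judged:
By the outcome, as a careful person would: the job done as asked, in the order asked, and still so for the second after the job is handed in, with the robot touching nothing.
It also fails if it takes over 56 s, if anything falls off the work surface, if the arm or the gripper's body presses on something with over 40 N, if the wrist force passes 120 N, or if a joint passes its speed limit or range.

### The arm

A 6-joint arm with a two-finger parallel gripper is mounted at the origin on the work surface. World frame = base frame: x ahead of the robot, y to its left, z up, the work surface at z = 0. Lengths are in m, angles in rad, forces in N, time in s.
With the tool pointing down it reaches from about 0.325 to 0.85 m from the base axis. Payload 15.5 kg.
Tool frame: the origin (TCP) lies midway between the tips of the shut fingers; the grasp point (between the pads) lies 19 mm behind it; x points along the fingers, y is the direction in which the jaws open and shut, and the axes are right-handed (so a half turn about x gives the same grasp; the last joint's range is limited). The gripper opens to 91 mm and grips with 3 to 60 N. Pads are 32 mm wide; open, the fingers measure 118 mm over their backs; the gripper's body (76 mm by 178 mm) begins 60 mm behind the grasp point.
Start: joints at [1.123, 0.494, 1.345, -0, 1.302, -0.096], TCP at [0.215, 0.587, 0.214] pointing down, gripper open.
Joint ranges: [-2.91, 2.91], [-0.82, 2.16], [0.22, 2.67], [-1.22, 4.37], [0.12, 2.79], [-3.08, 3.08]. Speed limits (rad/s): [1.89, 1.89, 2.57, 3.01, 3.01, 3.01].

### API

Orientations are given as [roll, pitch, yaw] about the fixed x, y, z axes, in that order (R = Rz(yaw) Ry(pitch) Rx(roll)).
In Python, from rig import env gives the robot as it stands.
- The arm moves only by the tool play_rows, never from a script. Its argument "rows" is one flat list of numbers, 5 for each row, row after row: the shift along the tool's x, y, z in m, then the turn about the tool's x in rad, then the closure in counts, from 0 (fully open) to 255 (shut). In form: [dx, dy, dz, twist, claw, dx, dy, dz, twist, claw, ...]. A call has 1 to 5 rows; each row is the pose to reach, as a shift and turn from the pose commanded when the call began, along the tool's axes at that moment; what a row does not reach only later rows make up. A row lasts 1/12 s, in which the tool goes at most 41.7 mm and 7.16 degrees, less where a joint would pass 70% of its speed; a pose out of reach is approached as far as the arm can. A call with a gripper value outside its range is refused whole. The fingers move at their own pace and stop on an object; "grip_force" is the grip in N (left out, the last holds). Time passes only in rows, so rows that repeat a pose let the fingers close. It gives the time, the measured TCP pose, the force and the opening at its end, in the units of the state.
- env.sense(): the state, without advancing time (a new reading comes with each control period).
- env.capture(name): name is "scene" or "top" or "wrist"; returns a dict with "image" (384x512x3 uint8, red, green, blue), "K" (3x3 intrinsics, pixels), "world_from_camera" (4x4, takes a point from camera to world coordinates). Camera axes: x right, y down, z forward; pixel columns grow to the right and rows downward; lengths in m; the calibration is good to about 2 mm. A picture is of the moment at which its call begins. There is no depth.
- env.close_job(): hands the job in, once; it reports no verdict.
Trained networks look in a picture, given as the dict that the camera call returned (one of the last four; its "shot" number tells which), for a name from the list of things; names that differ only in an ending like _2 or _b are one class to them, and where a whole thing is asked for, a point or a joint stands for the part that bears it (a point fixed in the world has none). Each returns a list of dicts, best first, with "conf" (0 to 1); they miss things now and then, are a little off and sometimes report something else, mostly with a low value. They report only what shows in the picture. A call takes as long as a camera call.
- env.masks_of(thing, picture): "region" (384x512 bool, what is visible of it) and "rect" ([centre column, centre row, width, height] in pixels, round what is visible of it).
- env.pinpoint(thing, picture): "centre" ([row, column] in pixels: a listed point, or the origin of a listed thing).
The state is a dict: "time": time; "qpos": joint angles; "dq": joint speeds; "effort": joint torques, N m; "eef_pos": TCP position; "tool_rot": TCP orientation; "wrist_force": force on the tool from outside, world axes, zero at the start; "torque": the same for the moment, N m; "opening": opening from 0.0 (shut) to 1.0 (fully open).
Only numpy, scipy, OpenCV 4.12 (cv2) and the standard library are available. Lean on these libraries where they do the work, as an engineer would, in place of code of your own. Each camera call takes 0.05 s, during which the arm holds its last target.

## Working session

There is one attempt and no reset: what is moved stays moved. The work goes in short steps, Python scripts to look and compute and a tool call to move; the robot and the scene stay as the last step left them, time stands still between calls to the robot, and variables do not carry over. Pictures are saved under pics/ and viewed, and the job is handed in when it is done.

Besides the shell and the picture viewer there is one more tool, called as name(argument=value, ...) on one line, values as JSON. play_rows: Moves the arm, as the interface text tells. Its arguments: {"type":"object","properties":{"rows":{"type":"array","items":{"type":"number"}},"grip_force":{"type":"number"}},"required":["rows"]}

```bash
mkdir -p pics; ls
python3 - <<'E'
from rig import env
import cv2,numpy as np
print(env.sense())
for n in ["scene","top","wrist"]:
    p=env.capture(n); cv2.imwrite(f"pics/a_{n}.png",p["image"][:,:,::-1])
    print(n,p["K"].tolist(),np.round(p["world_from_camera"],4).tolist())
    if n!="wrist":
        for t in ["cover_hinge","cover_front","slot","slot_disc","deck","rack","bottle","jar"]:
            print(t,[(np.round(d["centre"],1).tolist(),round(d["conf"],2)) for d in env.pinpoint(t,p)[:2]])
E
```

```text
pics
{'time': 0.0, 'qpos': array([ 1.12347907e+00,  4.94200242e-01,  1.34610741e+00,  1.44505752e-05,
        1.30247657e+00, -9.54824437e-02]), 'dq': array([-3.48741990e-04,  2.00193308e-03, -7.83565655e-04,  3.33204429e-05,
        2.05812221e-03,  4.93463234e-04]), 'effort': array([ 3.32573924e-03, -8.78818202e+01, -3.81861734e+01,  7.09445332e-02,
        5.32980810e-02, -1.06452558e-04]), 'eef_pos': array([0.2152138 , 0.58639461, 0.21333568]), 'tool_rot': array([-1.67796777,  1.56960467, -2.02980641]), 'wrist_force': array([-0.4963518 ,  0.38782212, -0.04130745]), 'torque': array([0.0025609 , 0.02862895, 0.00989871]), 'opening': 0.9985337793190561}
scene [[365.082849266236, 0.0, 254.0749817653185], [0.0, 365.082849266236, 187.97132305993358], [0.0, 0.0, 1.0]] [[0.2697, 0.5961, -0.7563, 1.0906], [0.9629, -0.1729, 0.2071, -0.1143], [-0.0074, -0.7841, -0.6206, 0.5263], [0.0, 0.0, 0.0, 1.0]]
cover_hinge [([239.2, 326.0], 0.58)]
cover_front [([124.2, 275.5], 0.92)]
slot [([177.7, 291.8], 0.97), ([252.2, 188.9], 0.23)]
slot_disc [([174.4, 287.6], 0.67)]
deck [([227.0, 288.6], 0.91)]
rack [([152.4, 363.1], 0.85)]
bottle [([251.3, 185.6], 0.72)]
jar [([211.0, 154.7], 0.73)]
top [[479.6720216559193, 0.0, 250.14384639686443], [0.0, 479.6720216559193, 186.19932535621192], [0.0, 0.0, 1.0]] [[0.0244, -0.9978, 0.0619, 0.4953], [-0.9997, -0.0247, -0.0054, 0.0308], [0.007, -0.0617, -0.9981, 1.1171], [0.0, 0.0, 0.0, 1.0]]
cover_hinge [([116.4, 210.5], 0.65)]
cover_front [([196.9, 223.1], 0.93)]
slot [([164.8, 220.6], 0.73)]
slot_disc [([171.0, 220.4], 0.58)]
deck [([171.8, 221.0], 0.95)]
rack [([217.9, 120.5], 0.71)]
bottle [([132.8, 315.1], 0.82)]
jar [([181.0, 336.8], 0.66)]
wrist [[315.86818369279376, 0.0, 253.21484725842973], [0.0, 315.86818369279376, 192.47366958422796], [0.0, 0.0, 1.0]] [[0.3437, 0.9072, 0.2428, 0.148], [0.9391, -0.3319, -0.0891, 0.6121], [-0.0002, 0.2587, -0.966, 0.3855], [0.0, 0.0, 0.0, 1.0]]
```

View pics/a_scene.png

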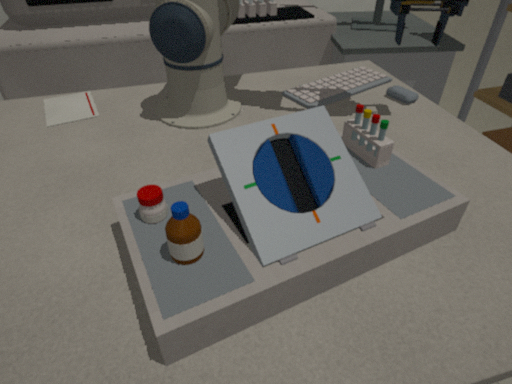

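View pics/a_top.png

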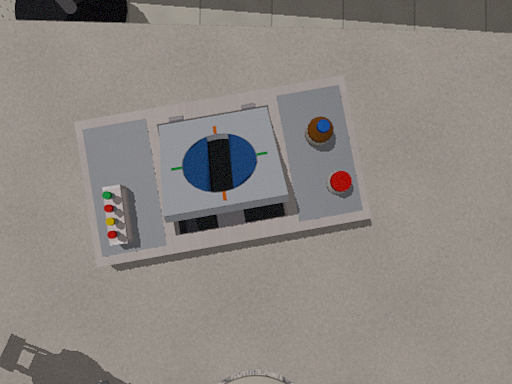

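```bash
cat > h.py <<'E'
import numpy as np
from scipy.optimize import least_squares
def T(x,y,yaw):
    c,s=np.cos(yaw),np.sin(yaw); M=np.eye(4); M[:2,:2]=[[c,-s],[s,c]]; M[:2,3]=x,y; return M
def cov(M,th,p):  # p in hinge frame
    c,s=np.cos(th),np.sin(th)
    # front (-x) rises with th
    q=np.array([c*p[0]+s*p[2]*1.0, p[1], -s*p[0]+c*p[2]])
    q=q+[.12,0,.08]; return (M@[*q,1])[:3]
def proj(cam,P):
    W=np.linalg.inv(cam["world_from_camera"]); c=(W@[*P,1])[:3]; u=cam["K"]@c; return u[:2]/u[2]
def ray(cam,u,v,z):
    d=cam["world_from_camera"][:3,:3]@np.linalg.solve(cam["K"],[u,v,1]); o=cam["world_from_camera"][:3,3]
    return o+d*(z-o[2])/d[2]
E
cat > fit.py <<'E'
from rig import env
from h import *
cams={n:env.capture(n) for n in["scene","top"]}
obs=[]
for n in cams:
    for t,p in [("cover_hinge",(0,0,0)),("cover_front",(-.222,0,0)),("slot",(-.13,0,-.016))]:
        r=env.pinpoint(t,cams[n])
        if r: obs.append((n,t,'c',p,r[0]["centre"][::-1],r[0]["conf"]))
    r=env.pinpoint("deck",cams[n])
    if r: obs.append((n,'deck','d',(0,0,0),r[0]["centre"][::-1],.8))
for uv,p in [((76,122),(.16,.3,.08)),((345,77),(.16,-.3,.08)),((370,218),(-.16,-.3,.08))]:
    obs.append(("top","corner",'d',p,uv,1))
for uv,p in [((322,109),(-.24,-.12*-1,0)),((210,139),(-.24,-.12,0))]:
    obs.append(("scene","ccorner",'c',p,uv,1))
def pt(q,k,p):
    M=T(*q[:3]); return cov(M,q[3],np.array(p)) if k=='c' else (M@[*p,1])[:3]
f=lambda q:np.concatenate([(proj(cams[o[0]],pt(q,o[2],o[3]))-o[4])*o[5] for o in obs])
s=least_squares(f,[.5,.07,.1,.45],loss="soft_l1",f_scale=1.5)
print(s.x)
for o,r in zip(obs,f(s.x).reshape(-1,2)): print(o[0],o[1],r.round(1))
E
python3 fit.py
```

```text
[0.59668536 0.09099952 0.18916218 0.5384403 ]
scene cover_hinge [0.3 1.3]
scene cover_front [-2.7  2. ]
scene slot [-3.3  1. ]
scene deck [-1.1 -0.4]
top cover_hinge [-0.2  1.2]
top cover_front [0.4 0.7]
top slot [-1.7  0.2]
top deck [0.7 0.3]
top corner [-3.4 -3.3]
top corner [-1.8 -2.2]
top corner [-0.8  0.6]
scene ccorner [ 1.1 -1.3]
scene ccorner [-1.3 -2.9]
```

```bash
cat >> h.py <<'E'
from scipy.spatial.transform import Rotation as Ro
Q=[0.5967,0.0910,0.1892]
def rel(s,P,ang,pos=None,R=None,deck=True):
    """shift in tool axes from state s to deck-frame point P with tool y axis at deck yaw ang (nearest mod pi)"""
    R=Ro.from_euler('xyz',s["tool_rot"]).as_matrix() if R is None else R
    pos=s["eef_pos"] if pos is None else pos
    W=(T(*Q)@[*P,1])[:3] if deck else np.array(P)
    d=R.T@(W-pos)
    y=R[:,1]; cur=np.arctan2(y[1],y[0]); want=ang+(Q[2] if deck else 0)
    dy=(want-cur+np.pi/2)%np.pi-np.pi/2
    # tool x down: positive twist about x => clockwise from above => yaw decreases
    return d.round(4), round(-dy,3)
E
python3 - <<'E'
from rig import env
from h import *
s=env.sense();R=Ro.from_euler('xyz',s["tool_rot"]).as_matrix();print(R.round(3))
M=T(*Q)
top=env.capture("top")
for n,uv,z in[("rack",(120.5,217.9),.08),("bottle",(315.1,132.8),.08),("jar",(336.8,181),.08)]:
    w=ray(top,*uv,z);print(n,w.round(3),(np.linalg.inv(M)@[*w,1]).round(3))
for th in(.54,.0):print((M@[.12-.205*np.cos(th),0,.1,1]).round(3))
print(rel(s,(-.058,0,.26),np.pi/2), rel(s,(-.1,0,.26),np.pi/2))
E
```

```text
[[ 0.     0.345  0.939]
 [-0.     0.939 -0.345]
 [-1.    -0.     0.   ]]
rack [0.484 0.303 0.08 ] [-0.071  0.229  0.08   1.   ]
bottle [ 0.68  -0.114  0.08 ] [ 0.043 -0.217  0.08   1.   ]
jar [ 0.576 -0.163  0.08 ] [-0.068 -0.245  0.08   1.   ]
[0.542 0.08  0.1   1.   ]
[0.513 0.075 0.1   1.   ]
(array([-0.0461, -0.3638,  0.4791]), np.float64(-0.541)) (array([-0.0461, -0.3855,  0.4431]), np.float64(-0.541))
```

play_rows(rows=[-0.035,0,0,0,255,-0.05,-0.02,0.02,-0.1,255,-0.05,-0.045,0.05,-0.2,255,-0.05,-0.07,0.08,-0.3,255,-0.05,-0.095,0.11,-0.4,255])

```text
time: 1.92
eef_pos: [0.2862, 0.4584, 0.2642]
tool_rot: [0.73, 1.57, 0.784]
wrist_force: [1.8, 0.2, 1.0]
opening: 0.666
```

play_rows(rows=[0,-0.025,0.032,0,255,0,-0.05,0.064,0,255,0,-0.075,0.096,0,255,0,-0.1,0.128,0,255,0,-0.125,0.16,0,255])

```text
time: 2.33
eef_pos: [0.4532, 0.341, 0.2642]
tool_rot: [0.51, 1.57, 0.558]
wrist_force: [0.9, 1.6, -0.5]
opening: 0.301
```

Run:
```python
from rig import env
from h import *
s=env.sense();print(s["eef_pos"],s["time"],s["opening"],s["qpos"].round(2),rel(s,(-.058,0,.24),np.pi/2))
```

```text
[0.45315529 0.34100168 0.2641651 ] 2.3333 0.30094525317053944 [ 0.54  0.37  1.42  0.    1.36 -1.08] (array([ 0.0241, -0.2648,  0.0739]), np.float64(-0.141))
```

play_rows(rows=[0,-0.03,0.01,-0.05,255,0,-0.06,0.02,-0.1,255,0,-0.1,0.03,-0.14,255,0,-0.14,0.04,-0.14,255,0,-0.18,0.05,-0.14,255])

```text
time: 2.75
eef_pos: [0.5106, 0.1634, 0.264]
tool_rot: [-0.057, 1.571, 0.132]
wrist_force: [0.6, 1.4, 0.6]
opening: 0.004
```

play_rows(rows=[0,-0.02,0.0,0,255,0,-0.04,0.01,0,255,0,-0.05,0.01,0,255,0,-0.05,0.01,0,255])

```text
time: 3.08
eef_pos: [0.53, 0.1162, 0.2638]
tool_rot: [-1.484, 1.57, -1.298]
wrist_force: [-0.1, 0.3, -0.0]
opening: 0.003
```

Run:
```python
from rig import env
from h import *
import cv2
s=env.sense();print(s["eef_pos"],s["time"],s["opening"],s["qpos"].round(2),rel(s,(-.058,0,.21),np.pi/2))
p=env.capture("scene");cv2.imwrite("pics/b.png",p["image"][:,:,::-1])
```

```text
[0.53001532 0.11621993 0.26384589] 3.0833 0.0029646813587650743 [ 0.11  0.33  1.48 -0.    1.33 -1.65] (array([ 0.0539, -0.0373,  0.0029]), np.float64(-0.003))
```

View pics/b.png

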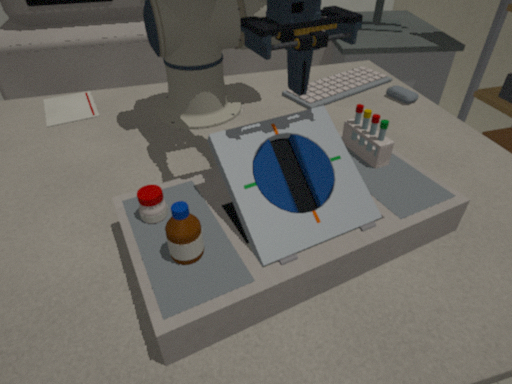

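play_rows(rows=[0,-0.037,0.003,0,255,0.04,-0.037,0.003,0,255,0.05,-0.037,0.003,0,255,0.058,-0.037,0.003,0,255,0.064,-0.037,0.003,0,255])

```text
time: 3.55
eef_pos: [0.539, 0.0832, 0.1998]
tool_rot: [2.61, 1.57, 2.799]
wrist_force: [-0.7, -0.5, 4.8]
opening: 0.004
```

Run:
```python
from rig import env
from h import *
import cv2
s=env.sense();print(s["eef_pos"],(np.linalg.inv(T(*Q))@[*s["eef_pos"],1]).round(4))
p=env.capture("scene");cv2.imwrite("pics/c.png",p["image"][:,:,::-1])
```

```text
[0.5390205  0.0832411  0.19984376] [-0.0581  0.0032  0.1998  1.    ]
```

View pics/c.png

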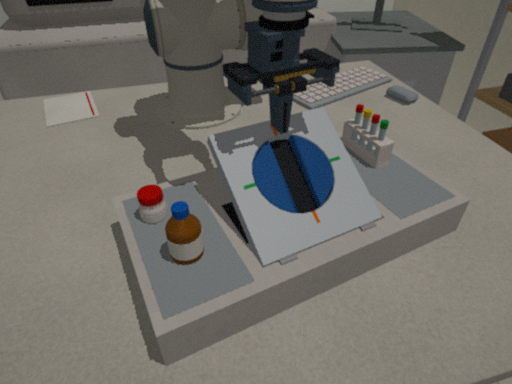

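play_rows(rows=[0.006,0,-0.003,0,255,0.014,0,-0.007,0,255,0.022,0,-0.011,0,255,0.03,0,-0.014,0,255,0.038,0,-0.017,0,255])

```text
time: 4.02
eef_pos: [0.5223, 0.0791, 0.1616]
tool_rot: [-0.004, 1.57, 0.184]
wrist_force: [-2.3, 1.6, 4.9]
opening: 0.003
```

play_rows(rows=[0.008,0,-0.003,0,255,0.016,0,-0.006,0,255,0.024,0,-0.009,0,255,0.032,0,-0.012,0,255,0.04,0,-0.014,0,255])

```text
time: 4.43
eef_pos: [0.509, 0.0761, 0.1212]
tool_rot: [-0.327, 1.57, -0.139]
wrist_force: [2.2, 0.6, 2.6]
opening: 0.006
```

Run:
```python
from rig import env
from h import *
import cv2
s=env.sense();print(s["wrist_force"],(np.linalg.inv(T(*Q))@[*s["eef_pos"],1]).round(4))
p=env.capture("scene");cv2.imwrite("pics/d.png",p["image"][:,:,::-1])
```

```text
[2.2473459  0.57636836 2.56292647] [-0.0889  0.0019  0.1212  1.    ]
```

View pics/d.png

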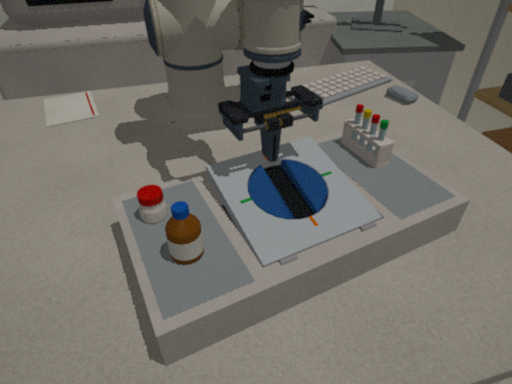

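play_rows(rows=[0.008,0,-0.003,0,255,0.016,0,-0.006,0,255,0.024,0,-0.008,0,255,0.03,0,-0.009,0,255,0.036,0,-0.01,0,255])

```text
time: 4.9
eef_pos: [0.4989, 0.0744, 0.0852]
tool_rot: [3.009, 1.571, -3.086]
wrist_force: [1.6, 0.8, 3.0]
opening: 0.006
```

play_rows(rows=[0.002,0,0,0,255,0.004,0,0,0,255,0.005,0,0,0,255])

```text
time: 5.15
eef_pos: [0.4985, 0.0743, 0.0806]
tool_rot: [3.068, 1.569, -3.027]
wrist_force: [-1.9, -0.2, 2.6]
opening: 0.006
```

play_rows(rows=[0.001,0,0,0,255,0.002,0,0,0,255,0.002,0,0,0,255])

```text
time: 5.4
eef_pos: [0.4986, 0.0743, 0.0801]
tool_rot: [-2.757, 1.57, -2.569]
wrist_force: [-9.5, -1.7, 31.1]
opening: 0.005
```

play_rows(rows=[-0.01,0,0,0,255,-0.04,0,-0.02,0,255,-0.08,0,-0.06,0,255,-0.08,0,-0.09,0,255,-0.08,0,-0.09,0,255])

```text
time: 5.82
eef_pos: [0.4046, 0.0572, 0.1605]
tool_rot: [3.022, 1.569, -3.073]
wrist_force: [0.0, -0.2, -0.5]
opening: -0.0
```

Run:
```python
from rig import env
from h import *
import cv2
s=env.sense();print(s["wrist_force"],(np.linalg.inv(T(*Q))@[*s["eef_pos"],1]).round(4))
for n in("scene","top"):
    p=env.capture(n);im=p["image"][:,:,::-1].copy()
    M=T(*Q)
    for P in [(.16,.3,.08),(.16,-.3,.08),(-.16,-.3,.08),(-.16,.3,.08)]:
        cv2.circle(im,tuple(int(round(v)) for v in proj(p,(M@[*P,1])[:3])),2,(0,0,255),-1)
    for q in[(0,.12,0),(0,-.12,0),(-.24,.12,0),(-.24,-.12,0),(-.13,0,0),(-.205,0,0),(-.055,0,0),(-.13,.075,0),(-.13,-.075,0)]:
        cv2.circle(im,tuple(int(round(v)) for v in proj(p,cov(M,0,np.array(q)))),2,(255,0,255),-1)
    for t in("slot","cover_front","cover_hinge"):
        r=env.pinpoint(t,p)
        print(n,t,[(x["centre"],round(x["conf"],2)) for x in r[:1]])
    im=cv2.resize(im[60:300,60:400],None,fx=2.3,fy=2.3,interpolation=cv2.INTER_CUBIC)
    cv2.imwrite(f"pics/e_{n}.png",im)
```

```text
[ 0.01873028 -0.19501933 -0.482439  ] [-0.195   0.0029  0.1605  1.    ]
scene slot [([203.6, 287.6], 0.91)]
scene cover_front [([169.0, 266.0], 0.71)]
scene cover_hinge [([240.8, 328.9], 0.56)]
top slot [([173.9, 225.0], 0.95)]
top cover_front [([216.5, 229.3], 0.7)]
top cover_hinge [([116.2, 209.4], 0.82)]
```

View pics/e_scene.png

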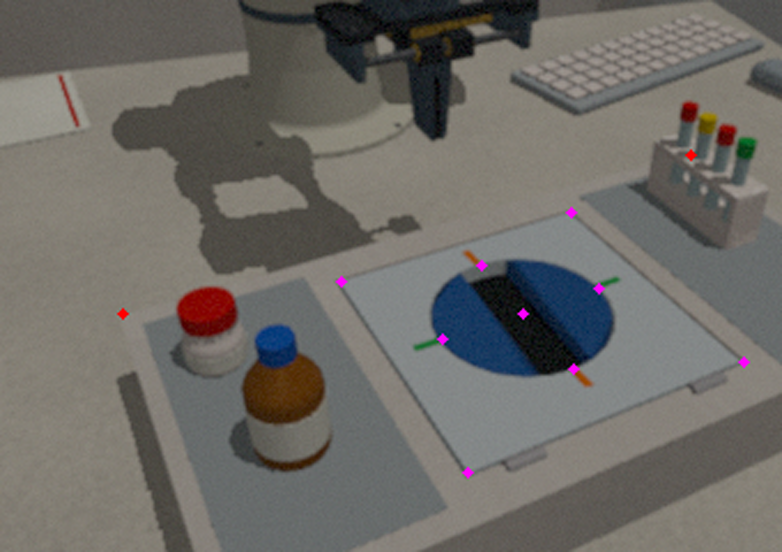

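View pics/e_top.png

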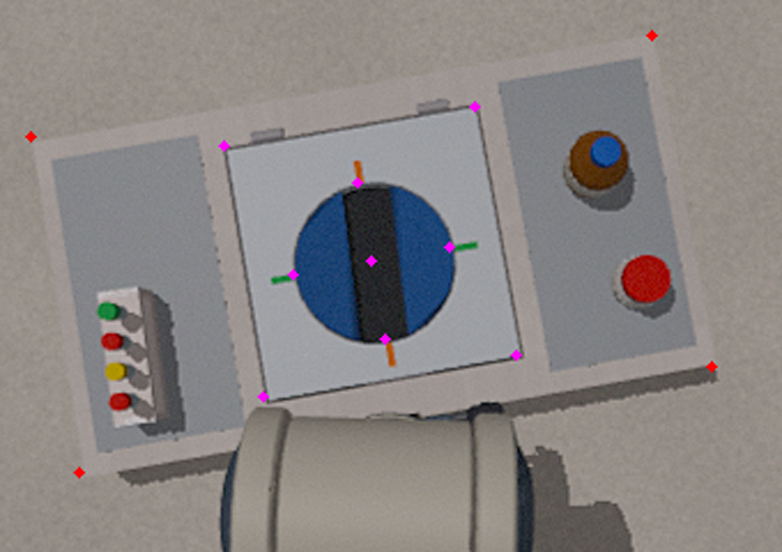

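```bash
sed -i 's/^Q=.*/Q=[0.5967,0.0895,0.1892]/' h.py
python3 - <<'E'
from rig import env
from h import *
s=env.sense()
print(rel(s,(-.01-.052,.004,.1),np.pi/2-.08))
E
```

```text
(array([0.0585, 0.0005, 0.1262]), np.float64(0.079))
```

play_rows(rows=[0,0,0.035,0.08,255,0,0,0.075,0.08,255,0.02,0,0.11,0.08,255,0.05,0,0.126,0.08,255,0.058,0,0.126,0.08,255])

```text
time: 6.63
eef_pos: [0.537, 0.0817, 0.0971]
tool_rot: [3.003, 1.569, 3.112]
wrist_force: [-2.3, 0.3, -1.2]
opening: 0.004
```

Run:
```python
from rig import env
from h import *
import cv2
s=env.sense();print(rel(s,(-.062,.004,.068),np.pi/2-.08))
for n in("scene","wrist"):
    p=env.capture(n);im=p["image"][:,:,::-1]
    if n=="scene": im=cv2.resize(im[100:260,180:400],None,fx=3.5,fy=3.5)
    cv2.imwrite(f"pics/f_{n}.png",im)
```

```text
(array([ 0.0291,  0.0003, -0.0018]), np.float64(-0.001))
```

View pics/f_scene.png

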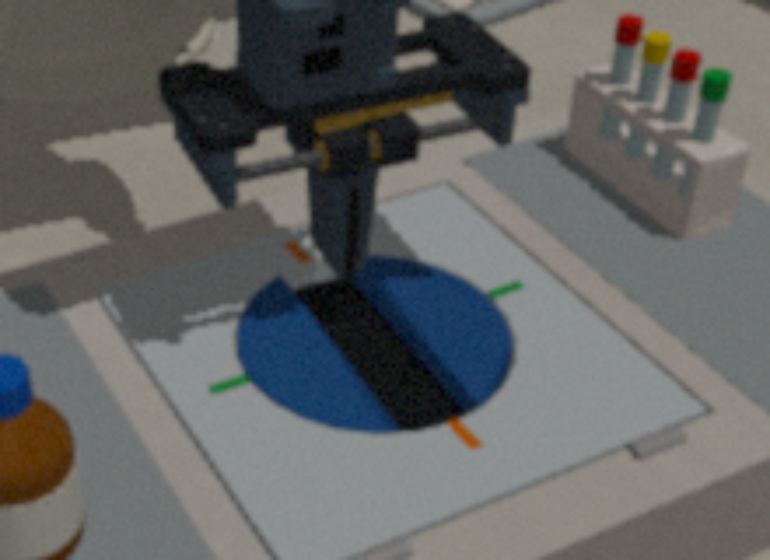

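View pics/f_wrist.png

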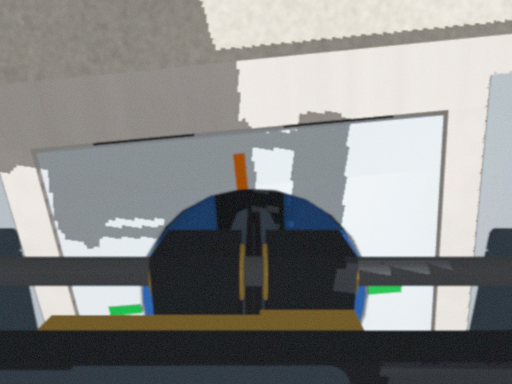

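play_rows(rows=[0.006,0,-0.001,0,255,0.012,0,-0.001,0,255,0.018,0,-0.001,0,255,0.018,0,-0.001,0,255])

```text
time: 7.07
eef_pos: [0.5328, 0.0809, 0.0825]
tool_rot: [3.096, 1.57, -3.079]
wrist_force: [-0.7, 0.1, 0.1]
opening: 0.006
```

play_rows(rows=[0.004,0,0,0,255,0.008,0,0,0,255,0.01,0,0,0,255,0.01,0,0,0,255])

```text
time: 7.4
eef_pos: [0.5333, 0.081, 0.0726]
tool_rot: [3.083, 1.57, -3.092]
wrist_force: [0.3, -0.4, 0.3]
opening: 0.002
```

Run:
```python
from rig import env
from h import *
import cv2
s=env.sense();print(s["eef_pos"],rel(s,(-.062,.004,.068),np.pi/2-.08))
for n in("scene",):
    p=env.capture(n);im=p["image"][:,:,::-1]
    if n=="scene": im=cv2.resize(im[100:260,180:400],None,fx=3.5,fy=3.5)
    cv2.imwrite(f"pics/g_{n}.png",im)
```

```text
[0.53325606 0.0810301  0.07256157] (array([0.0046, 0.0005, 0.0019]), np.float64(-0.001))
```

View pics/g_scene.png

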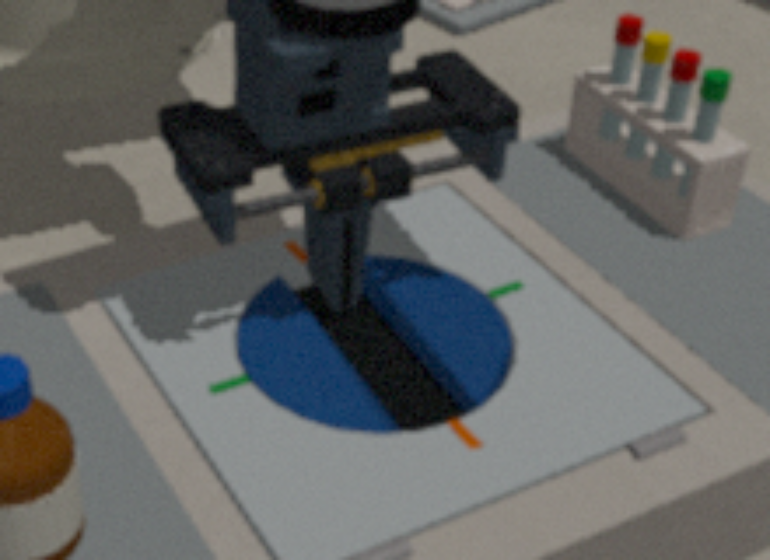

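```bash
cat > arc.py <<'E'
import numpy as np,sys
r=.052;g=.0095
def pos(f,g=g): return np.array([-.01-r*np.cos(f)+g*np.sin(f), r*np.sin(f)+g*np.cos(f)])
def rows(p0,psi0,fs,g=g):
    for f in fs:
        d=pos(f,g)-p0
        # tool z = (cos psi,-sin psi) , tool y=(sin psi,cos psi) in deck
        z=np.array([np.cos(psi0),-np.sin(psi0)]);y=np.array([np.sin(psi0),np.cos(psi0)])
        print("f=%.2f dy=%.4f dz=%.4f tw=%.3f"%(f,d@y,d@z,f-psi0))
E
python3 - <<'E'
from arc import *
rows(np.array([-.0632,.0035]),.08,[.08,.12,.2,.3,.4])
rows(pos(.4),.4,[.5,.6,.7,.8])
E
```

```text
f=0.08 dy=0.0103 dz=0.0013 tw=0.000
f=0.12 dy=0.0123 dz=0.0017 tw=0.040
f=0.20 dy=0.0164 dz=0.0028 tw=0.120
f=0.30 dy=0.0214 dz=0.0046 tw=0.220
f=0.40 dy=0.0261 dz=0.0069 tw=0.320
f=0.50 dy=0.0051 dz=0.0012 tw=0.100
f=0.60 dy=0.0101 dz=0.0029 tw=0.200
f=0.70 dy=0.0149 dz=0.0051 tw=0.300
f=0.80 dy=0.0195 dz=0.0078 tw=0.400
```

play_rows(rows=[0.002,0,0,0,255,0.004,0,0,0,255,0.004,0,0,0,255])

```text
time: 7.7
eef_pos: [0.5334, 0.081, 0.0686]
tool_rot: [3.089, 1.571, -3.086]
wrist_force: [-0.5, -0.9, -0.5]
opening: 0.007
```

play_rows(rows=[0,0.006,0.001,0,255,0,0.0103,0.0013,0,255,0,0.0123,0.0017,0.04,255,0,0.0164,0.0028,0.12,255])

```text
time: 8.03
eef_pos: [0.5345, 0.0977, 0.069]
tool_rot: [-1.49, 1.57, -1.503]
wrist_force: [1.0, -5.1, -1.2]
opening: 0.008
```

Run:
```python
from arc import *
rows(pos(.2),.2,[.3,.4,.5,.6,.7])
```

```text
f=0.30 dy=0.0051 dz=0.0012 tw=0.100
f=0.40 dy=0.0101 dz=0.0029 tw=0.200
f=0.50 dy=0.0149 dz=0.0051 tw=0.300
f=0.60 dy=0.0195 dz=0.0078 tw=0.400
f=0.70 dy=0.0238 dz=0.0109 tw=0.500
```

play_rows(rows=[0,0.0051,0.0012,0.1,255,0,0.0101,0.0029,0.2,255,0,0.0149,0.0051,0.3,255,0,0.0195,0.0078,0.4,255])

```text
time: 8.37
eef_pos: [0.5427, 0.1172, 0.069]
tool_rot: [-0.837, 1.57, -1.253]
wrist_force: [1.6, -7.1, -0.4]
opening: 0.007
```

Run:
```python
from rig import env
from h import *
import cv2
s=env.sense();print(s["wrist_force"],(np.linalg.inv(T(*Q))@[*s["eef_pos"],1]).round(4),s["qpos"].round(2))
p=env.capture("scene");im=p["image"][:,:,::-1]
im=cv2.resize(im[100:260,180:400],None,fx=3.5,fy=3.5)
cv2.imwrite("pics/i.png",im)
```

```text
[ 1.593397   -7.14493388 -0.37595111] [-0.0478  0.0374  0.069   1.    ] [ 0.11  0.58  1.67 -0.    0.89 -1.05]
```

View pics/i.png

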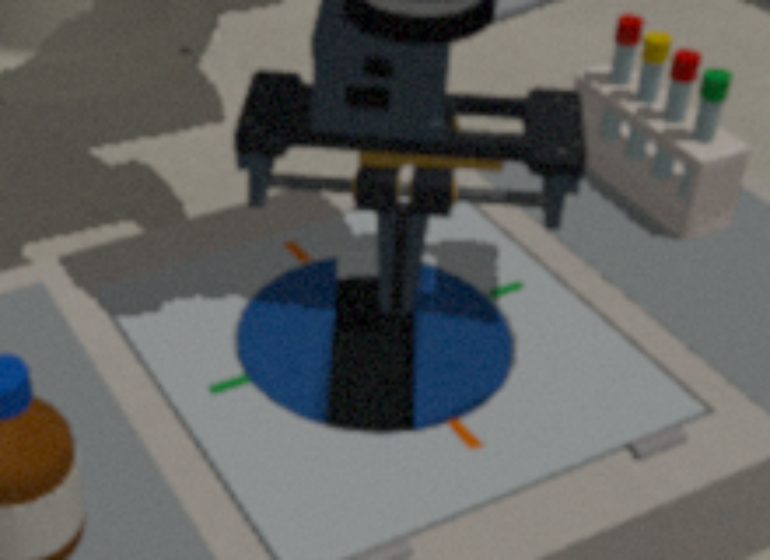

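play_rows(rows=[0,0.0051,0.0012,0.1,255,0,0.0101,0.0029,0.2,255,0,0.0149,0.0051,0.3,255,0,0.0195,0.0078,0.4,255])

```text
time: 8.75
eef_pos: [0.5571, 0.1318, 0.0689]
tool_rot: [-1.486, 1.57, -2.301]
wrist_force: [-0.5, -7.6, 0.6]
opening: 0.006
```

play_rows(rows=[0,0.0051,0.0012,0.1,255,0,0.0101,0.0029,0.2,255,0,0.0149,0.0051,0.3,255,0,0.0195,0.0078,0.4,255])

```text
time: 9.08
eef_pos: [0.5761, 0.1396, 0.0687]
tool_rot: [-1.526, 1.569, -2.741]
wrist_force: [-4.3, -5.3, 2.3]
opening: 0.004
```

Run:
```python
from rig import env
from h import *
import cv2
s=env.sense();print(s["wrist_force"],(np.linalg.inv(T(*Q))@[*s["eef_pos"],1]).round(4),s["qpos"].round(2))
p=env.capture("scene");im=p["image"][:,:,::-1]
im=cv2.resize(im[100:260,180:400],None,fx=3.5,fy=3.5)
cv2.imwrite("pics/j.png",im)
```

```text
[-4.33862815 -5.25093561  2.27131946] [-0.0108  0.0531  0.0687  1.    ] [ 0.14  0.62  1.57 -0.    0.95 -0.22]
```

View pics/j.png

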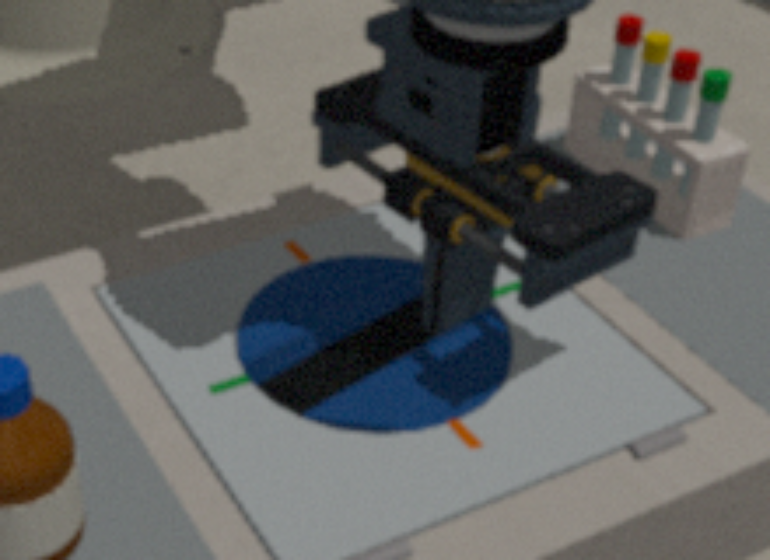

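play_rows(rows=[0,0.0026,0.0006,0.05,255,0,0.0051,0.0012,0.1,255,0,0.0087,0.0023,0.17,255,0,0.0087,0.0023,0.17,255])

```text
time: 9.47
eef_pos: [0.5855, 0.1406, 0.0688]
tool_rot: [-1.451, 1.57, -2.833]
wrist_force: [-2.9, -1.6, 0.1]
opening: 0.003
```

play_rows(rows=[0,0.001,0,0,255,0,0.002,0,0,255,0,0.002,0,0,255])

```text
time: 9.72
eef_pos: [0.587, 0.1408, 0.0687]
tool_rot: [-1.452, 1.569, -2.829]
wrist_force: [-4.5, -4.9, 1.2]
opening: 0.001
```

play_rows(rows=[0,0.001,0,0,255,0,0.002,0,0,255,0,0.002,0,0,255])

```text
time: 9.97
eef_pos: [0.5881, 0.1409, 0.0686]
tool_rot: [-1.517, 1.568, -2.894]
wrist_force: [-8.4, -6.0, 3.8]
opening: 0.005
```

Run:
```python
from rig import env
from h import *
import cv2
s=env.sense();print(s["wrist_force"],(np.linalg.inv(T(*Q))@[*s["eef_pos"],1]).round(4))
p=env.capture("scene");im=p["image"][:,:,::-1]
im=cv2.resize(im[100:260,180:400],None,fx=3.5,fy=3.5)
cv2.imwrite("pics/k.png",im)
```

```text
[-8.37359357 -6.04159867  3.76088969] [0.0012 0.0521 0.0686 1.    ]
```

View pics/k.png

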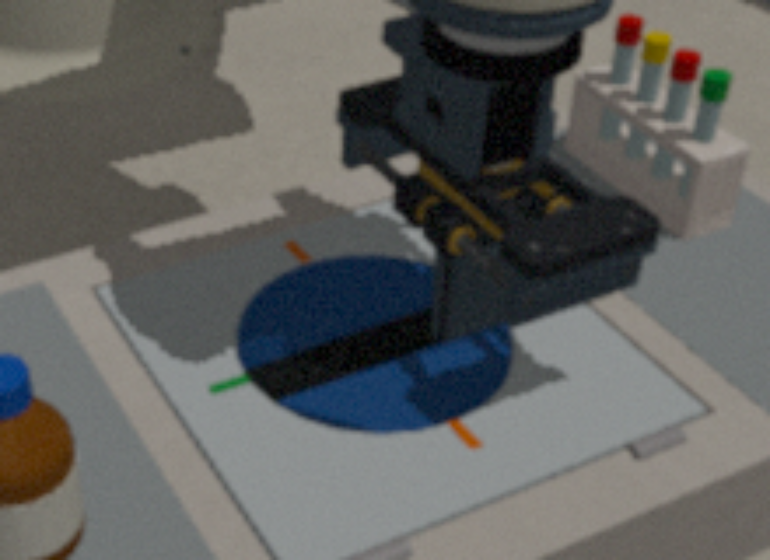

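play_rows(rows=[0,0.001,0.001,0,255,0,0.002,0.001,0,255,0,0.002,0.001,0,255])

```text
time: 10.27
eef_pos: [0.5884, 0.1407, 0.0684]
tool_rot: [-1.694, 1.564, -3.071]
wrist_force: [-17.5, -1.2, 9.4]
opening: 0.008
```

play_rows(rows=[0,0.001,0.001,0,255,0,0.002,0.001,0,255,0,0.002,0.001,0,255])

```text
time: 10.52
eef_pos: [0.5886, 0.1403, 0.0681]
tool_rot: [-1.724, 1.561, -3.101]
wrist_force: [-27.4, 1.0, 13.8]
opening: -0.002
```

play_rows(rows=[0,-0.006,0,0,255,0,-0.012,0,0,255,-0.02,-0.013,0,0,255,-0.06,-0.013,0,0,255,-0.1,-0.013,0,0,255])

```text
time: 10.93
eef_pos: [0.5804, 0.1376, 0.1693]
tool_rot: [-1.714, 1.569, -3.093]
wrist_force: [1.2, -0.2, 0.2]
opening: 0.011
```

play_rows(rows=[-0.03,-0.03,0,0,255,-0.06,-0.07,0,0,255,-0.06,-0.11,0,0,255,-0.06,-0.15,0,0,255,-0.06,-0.18,0,0,255])

```text
time: 11.35
eef_pos: [0.4022, 0.1035, 0.2294]
tool_rot: [1.549, 1.569, 0.17]
wrist_force: [0.2, -0.1, 0.3]
opening: 0.006
```

```bash
cat > look.py <<'E'
from rig import env
from h import *
import cv2,sys
s=env.sense();print(s["time"],s["wrist_force"].round(1),s["eef_pos"])
for n in("scene","top"):
    p=env.capture(n);im=p["image"][:,:,::-1]
    x0,y0=(180,100) if n=="scene" else (130,85)
    im=cv2.resize(im[y0:y0+160,x0:x0+200],None,fx=3.7,fy=3.7,interpolation=cv2.INTER_CUBIC)
    cv2.imwrite(f"pics/{sys.argv[1]}_{n}.png",im)
E
python3 look.py l
```

```text
11.35 [ 0.2 -0.1  0.3] [0.40222527 0.10352255 0.22940583]
```

View pics/l_scene.png

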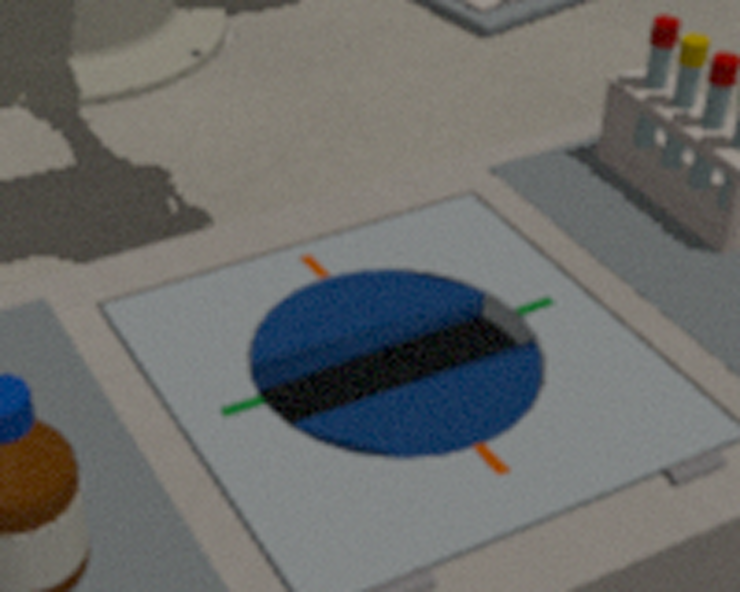

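View pics/l_top.png

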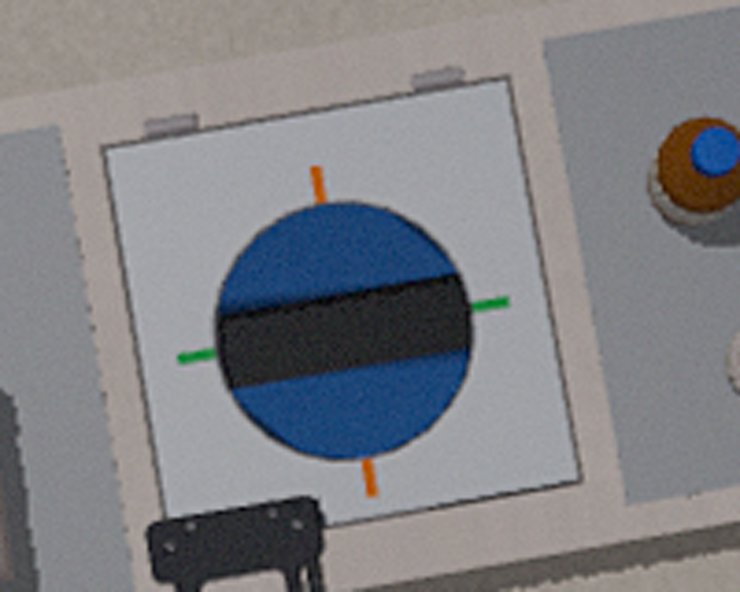

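Run:
```python
from rig import env
from h import *
import cv2
for n in ("top","scene"):
    p=env.capture(n);im=p["image"].astype(int);r,g,b=im[...,0],im[...,1],im[...,2]
    # rectify cover top plane to metric: 2px/mm, deck frame
    M=T(*Q);pts=[(-.13,-.13),(-.13,.13),(.13,.13),(.13,-.13)]
    src=np.float32([proj(p,(M@[x,y,.08,1])[:3]) for x,y in pts])
    dst=np.float32([(520-(y+.13)*2000,520-(x+.13)*2000) for x,y in pts])
    R=cv2.warpPerspective(p["image"],cv2.getPerspectiveTransform(src,dst),(520,520),flags=cv2.INTER_CUBIC)
    hsv=cv2.cvtColor(cv2.GaussianBlur(R,(5,5),0),cv2.COLOR_RGB2HSV)
    G=cv2.inRange(hsv,(45,90,40),(85,255,255)); O=cv2.inRange(hsv,(5,130,80),(22,255,255)); B=cv2.inRange(hsv,(100,120,30),(125,255,255))
    def cents(m):
        k,l,s,c=cv2.connectedComponentsWithStats(m); return sorted([(tuple(c[i].round(1)),int(s[i,4])) for i in range(1,k) if s[i,4]>60])
    print(n,"green",cents(G),"orange",cents(O))
    # slot edges: boundary of two blue halves facing the slot
    k,l,s,c=cv2.connectedComponentsWithStats(B)
    for i in range(1,k):
        if s[i,4]<3000: continue
        m=l==i; xs=range(190,331); up=c[i][1]<260
        e=[(np.where(m[:,x])[0].max() if up else np.where(m[:,x])[0].min()) for x in xs]
        print(" half",c[i].round(),"edge slope",np.polyfit(xs,e,1).round(4))
    cv2.imwrite(f"pics/m_{n}.png",R[:,:,::-1])
```

```text
top green [((np.float64(88.1), np.float64(286.1)), 514), ((np.float64(436.8), np.float64(282.1)), 498)] orange [((np.float64(260.5), np.float64(109.0)), 500), ((np.float64(264.5), np.float64(459.6)), 482)]
 half [261. 198.] edge slope [-1.260000e-02  2.459772e+02]
 half [264. 373.] edge slope [-5.700000e-03  3.311329e+02]
scene green [((np.float64(84.1), np.float64(284.1)), 506), ((np.float64(432.3), np.float64(281.0)), 537)] orange [((np.float64(256.8), np.float64(106.7)), 493), ((np.float64(260.3), np.float64(457.9)), 454)]
 half [260. 194.] edge slope [-2.200000e-03  2.395143e+02]
 half [264. 350.] edge slope [-1.59000e-02  2.97428e+02]
```

View pics/m_top.png

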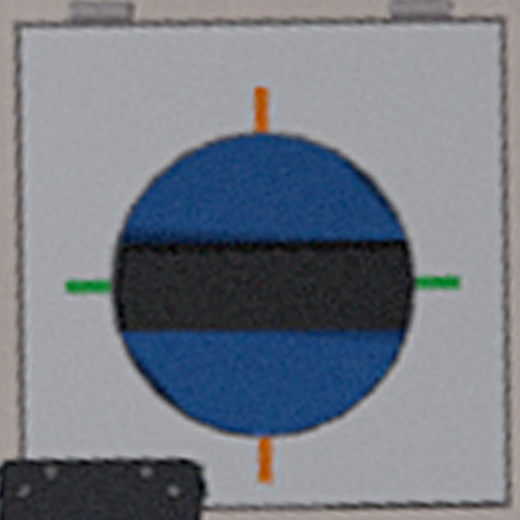

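Run:
```python
from rig import env
p=env.capture("top")
for t in("rack","bottle","jar"): print(t,[x["centre"] for x in env.pinpoint(t,p)[:1]])
print(env.sense()["wrist_force"]); print(env.close_job())
```

```text
rack [[214.4, 120.9]]
bottle [[134.8, 318.3]]
jar [[181.9, 336.5]]
[-0.62727337 -0.18556708 -0.46899741]
the job is handed in; nothing more can be done
None
```

The cover is shut, the fastener is turned to its stop with the slot on the green marks, and I handed the job in at about 11.5 s.

- **Cover:** I pushed the front strip down with the closed fingertips until it hit the hard stop (31 N, tip at 80 mm). Pictures taken before I touched the fastener showed it flush with the deck.
- **Fastener:** With the fingertips in the front end of the slot, I turned it clockwise until it stopped moving while the push rose to 27 N. I then backed off and lifted clear.
- **Slot alignment:** In a straightened view, the slot edges average the same slope as the green marks, about -0.009 against -0.010. Single edges differ from the marks by up to about 0.007 rad, which is the limit of the picture.
- **Rack, bottle and jar:** I never touched them. The final network positions differ from the first ones by 1 to 4 pixels. I put that down to detector noise, because the pictures show all three standing as before.
- **Robot:** At hand-in it was clear of everything, with a wrist force under 1 N.

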